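# Fill the tray from the leaning tub stack

## Task

Draw the top two tubs off the leaning stack in the dispenser, one at a time so that the next one stays seated, and stand each upright, centred on one of the two paper rounds, so that the tray is full in neat rows. Set the first tub down before you pull the second, do not drop or throw them, and leave the tubs already on the tray and the small can and jar nearby undisturbed.

Things in the scene. Friction and masses are not known exactly. Their poses are not given: they have to be found in the camera images.
- tub_top: Uppermost tub of the leaning stack: white plastic, open top, 56 mm high, 50 to 100 g; foot 40 mm across, 26 high; above it a collar 50 mm across, 30 high, bore 45. Origin: centre of the foot's underside, z up its axis to the mouth (rim at z 56). Its foot is nested in the tub below; only its collar shows and the next tub's collar, as wide, begins directly below. A sprung finger grips it: about 3 to 5 N over the first 12 mm
- tub_second: Second tub of the stack, same shape, size and frame as tub_top, 30 mm below it along the axis, nested in a third tub that is fixed in the dispenser. Held by its own sprung finger; on its way up it also passes the upper finger, which resists again from about 10 to 45 mm of lift with up to about 8 N
- dispenser: Grey, fixed, base 170 x 110 mm. The stack leans 30 degrees to its front: axis upwards (-sin 30, 0, cos 30 deg) in its frame. Rails under the lean (front) and a narrow tongue with sprung fingers on the upper side (back) hold the collars and end half way up the top collar; left and right (y) of the collars are free. Origin: on the table, 25 mm in front of the base's centre; x to its back, z up
- tray: Flat dark steel tray fixed to the table, 185 x 265 mm, floor 4 mm above the table, edge 8 mm high. Six places in 2 rows of 3, 82 mm apart both ways (x -41, 41; y -82, 0, 82 mm in its frame). Origin: under its centre, on the table; x along the short side, z up
- round1: Paper round 62 mm across, under 1 mm thick, marking one of the two empty places of the tray. Fixed. Origin: its centre, on the tray's floor
- round2: Paper round 62 mm across, under 1 mm thick, marking one of the two empty places of the tray. Fixed. Origin: its centre, on the tray's floor
- tub_tray1: Tub of the same kind and size, already standing upright on its place in the tray, to be left alone. Origin: centre of the underside of its foot, z up
- tub_tray2: Tub of the same kind and size, already standing upright on its place in the tray, to be left alone. Origin: centre of the underside of its foot, z up
- tub_tray3: Tub of the same kind and size, already standing upright on its place in the tray, to be left alone. Origin: centre of the underside of its foot, z up
- tub_tray4: Tub of the same kind and size, already standing upright on its place in the tray, to be left alone. Origin: centre of the underside of its foot, z up
- can: Low can, 60 mm across, 58 mm high, standing between dispenser and tray. Bystander, loose, to be left alone. Origin: centre of its underside
- jar: Low amber jar, 56 mm across, 65 mm high, standing in front, towards the robot. Bystander, loose, to be left alone. Origin: centre of its underside
- seat_top (a point): The point on the dispenser where the origin of tub_top lies while it is seated in the stack
- seat_second (a point): The point on the dispenser where the origin of tub_second lies while it is seated in the stack

How it is judged:
On the way, in this order (a step that is already met when the one before it is completed fails the run):
1. the top tub is off the stack (45 mm or more from its seat) while the second is still seated (within 10 mm) (distance between tub_top and seat_top above 0.045 m and distance between tub_second and seat_second below 0.01 m), for 0.1 s.
2. the first tub stands released, upright, on one of the paper rounds while the second is still seated ((horizontal distance between tub_top and round1 below 0.012 m or horizontal distance between tub_top and round2 below 0.012 m) and angle between tub_top's own z axis and vertical below 0.09 rad and z of tub_top in the frame of tray between 0.001 and 0.007 m and linear speed of tub_top below 0.02 m/s and angular speed of tub_top below 0.2 rad/s and contact force between the fingers and tub_top below 0.1 N and distance between tub_second and seat_second below 0.01 m), for 0.2 s.
3. the second tub is off the stack (distance between tub_second and seat_second above 0.045 m), for 0.1 s.
At the end, for the whole second after the job is handed in: The two tubs from the stack stand upright (within 5 degrees), released and at rest on the tray's floor, one on each paper round, each within 12 mm of its round's centre; the four other tubs still stand upright within 12 mm of where they were; the small can and jar still stand (((horizontal distance between tub_top and round1 below 0.012 m and horizontal distance between tub_second and round2 below 0.012 m) or (horizontal distance between tub_top and round2 below 0.012 m and horizontal distance between tub_second and round1 below 0.012 m)) and angle between each of tub_top, tub_second, tub_tray1, tub_tray2, tub_tray3, tub_tray4's own z axis and vertical below 0.09 rad and z of tub_top in the frame of tray between 0.001 and 0.007 m and linear speed of each of tub_top, tub_second below 0.02 m/s and angular speed of each of tub_top, tub_second below 0.2 rad/s and contact force between the fingers and tub_top below 0.1 N and z of tub_second in the frame of tray between 0.001 and 0.007 m and contact force between the fingers and tub_second below 0.1 N and distance of each of tub_tray1, tub_tray2, tub_tray3, tub_tray4 from where it was at the start of the episode below 0.012 m and angle between each of can, jar's own z axis and vertical below 0.2 rad); the robot touches nothing.
It fails at once if a tub falls or flies (faster than 0.5 m/s while the gripper does not touch it) ((contact force between the fingers and tub_top below 0.05 N and linear speed of tub_top above 0.5 m/s) or (contact force between the fingers and tub_second below 0.05 N and linear speed of tub_second above 0.5 m/s)).
It fails at once if a tub already on the tray is moved by more than 20 mm (distance of any of tub_tray1, tub_tray2, tub_tray3, tub_tray4 from where it was at the start of the episode above 0.02 m).
It fails at once if the small can or the jar is moved by more than 30 mm (distance of any of can, jar from where it was at the start of the episode above 0.03 m).
It also fails if it takes over 61 s, if anything falls off the work surface, if the arm or the gripper's body presses on something with over 40 N, if the wrist force passes 120 N, or if a joint passes its speed limit or range.

## Robot

A 6-joint arm with a two-finger parallel gripper is mounted at the origin on the work surface. World frame = base frame: x ahead of the robot, y to its left, z up, the work surface at z = 0. Lengths are in m, angles in rad, forces in N, time in s.
With the tool pointing down it reaches from about 0.375 to 0.75 m from the base axis. Payload 9 kg.
Tool frame: the origin (TCP) lies midway between the tips of the shut fingers; the grasp point (between the pads) lies 19 mm behind it (manip.grip_point_offset is the distance from the TCP to the grasp point, in m); z points along the fingers, y is the direction in which the jaws open and shut (so a half turn about z gives the same grasp; the last joint's range is limited). The gripper opens to 85 mm and grips with 20 to 120 N. Pads are 22 mm wide; open, the fingers measure 114 mm over their backs; the gripper's body (76 mm by 85 mm) begins 54 mm behind the grasp point. The pads swing forward as they close: fully open they stand 13 mm farther back than shut.
Start: joints at [1.088, 0.104, 0.097, 1.564, 0, 1.353], TCP at [0.157, 0.579, 0.231] pointing down, gripper open.
Joint ranges: [-2.99, 2.99], [-0.84, 1.86], [-1.1, 1.16], [-1.84, 2.11], [-1.51, 1.56], [-3.14, 3.14]. Speed limits (rad/s): [2.22, 2.22, 2.57, 3.14, 3.14, 3.14].

## Interface

Orientations are given as a rotation vector (axis times angle).
In Python, from rig import manip gives the robot as it stands. The module is installed in compiled form; this text tells all that it offers.
- The arm moves only by the tool jog_arm, never from a script. Its argument "commands" is a list of rows, each a list of 6 numbers: the shift along the tool's x, y, z in m, then the turn, a rotation vector about the tool's x, y, z in degrees. A call has exactly 10 rows; each row shifts and turns the pose as measured when the row begins, along the tool's axes as they then stand; what a row does not reach is not made up. A row lasts 1/12 s, in which the tool goes at most 41.7 mm and 7.16 degrees, less where a joint would pass 70% of its speed; a pose out of reach is approached as far as the arm can. A call with a gripper value outside its range is refused whole. "fingers" is the closure, from 0 (fully open) to 1 (shut), set as the call begins (left out, the last holds). The fingers move at their own pace and stop on an object; the grip force is fixed at half the most. Time passes only in rows, so rows that do not move let the fingers close, or fill a call up. It gives the time, the measured TCP pose, the force and the opening at its end, in the units of the state.
- manip.sense(): the state, without advancing time (a new reading comes with each control period).
- manip.grab_frame(name): name is "scene" or "top" or "wrist"; returns the picture (400x640x3 uint8, red, green, blue); there is no depth.
- manip.camera_model(name): a dict with "intrinsics" (3x3 intrinsics, pixels), "R" (3x3) and "t" (3): a world point X has camera coordinates R X + t; the wrist camera has in their place "T_tool_cam" (4x4, takes a point from camera to tool coordinates, whose origin is the TCP and whose axes are the flange's). Camera axes: x right, y down, z forward; pixel columns grow to the right and rows downward; lengths in m; the calibration is good to about 2 mm. The wrist camera is an equidistant fisheye: a pixel r from the principal point sees the ray r / f radians off the axis. A picture is of the moment at which its call begins: read the wrist's pose just before it. camera_model takes no time and is no camera call.
- manip.job_done(): hands the job in, once; it reports no verdict.
The state is a dict: "clock": time; "joint_positions": joint angles; "joint_vel": joint speeds; "effort": joint torques, N m; "position": TCP position; "eef_rot": TCP orientation; "contact_force": force on the tool from outside, world axes, zero at the start; "torque": the same for the moment, N m; "finger_gap": finger opening in m.
Only numpy, scipy, OpenCV 4.12 (cv2) and the standard library are available. Lean on these libraries where they do the work, as an engineer would, in place of code of your own. Each camera call takes 0.05 s, during which the arm holds its last target. There are 200 camera calls.

## Working session

There is one attempt and no reset: what is moved stays moved. The work goes in short steps, Python scripts to look and compute and a tool call to move; the robot and the scene stay as the last step left them, time stands still between calls to the robot, and variables do not carry over. Pictures are saved under pics/ and viewed, about 8 in all and at most 12, crops included, and the job is handed in when it is done.

Besides the shell and the picture viewer there is one more tool, called after "Emit:" as name([rows], argument=value, ...), one row to a line, values as JSON. jog_arm: Moves the arm, as the interface text tells. Its arguments: {"type":"object","properties":{"commands":{"type":"array"},"fingers":{"type":"number"}},"required":["commands"]}

```bash
mkdir -p pics; python3 - <<'E'
from rig import manip
import cv2,numpy as np
s=manip.sense();print({k:np.round(v,4).tolist() for k,v in s.items()})
for n in("scene","top"):
    cv2.imwrite(f"pics/{n}0.png",manip.grab_frame(n)[:,:,::-1]);m=manip.camera_model(n);print(n,{k:np.round(v,4).tolist() for k,v in m.items()})
print(manip.camera_model("wrist"),manip.grip_point_offset)
E
```

```text
{'clock': 0.0, 'joint_positions': [1.0883, 0.1047, 0.0965, 1.5639, 0.0, 1.3531], 'joint_vel': [-0.0002, -0.0007, 0.0005, 0.0014, -0.0013, 0.001], 'effort': [-0.0016, -55.693, 50.3655, 0.0168, -0.0004, 0.0], 'position': [0.1569, 0.5788, 0.2305], 'eef_rot': [-0.4147, -3.1136, 0.0019], 'contact_force': [0.3797, 0.13, -0.3872], 'torque': [0.0424, -0.0065, 0.0525], 'finger_gap': 0.0855}
scene {'intrinsics': [[416.3245, 0.0, 311.7606], [0.0, 416.3245, 199.1697], [0.0, 0.0, 1.0]], 'R': [[0.501, 0.8654, -0.0011], [0.5892, -0.3421, -0.732], [-0.6339, 0.3661, -0.6813]], 't': [-0.232, -0.2594, 1.2279]}
top {'intrinsics': [[378.8921, 0.0, 326.3822], [0.0, 378.8921, 199.6872], [0.0, 0.0, 1.0]], 'R': [[-0.0207, -0.9997, -0.016], [-0.9928, 0.0225, -0.1173], [0.1176, 0.0135, -0.993]], 't': [-0.0074, 0.5394, 0.868]}
{'intrinsics': array([[309.70691629,   0.        , 320.41864541],
       [  0.        , 309.70691629, 197.16541475],
       [  0.        ,   0.        ,   1.        ]]), 'T_tool_cam': array([[ 9.48925530e-04, -9.56868580e-01, -2.90519571e-01,
         7.37526646e-02],
       [ 9.99999385e-01,  1.07459352e-03, -2.73027494e-04,
         1.81377260e-03],
       [ 5.73441879e-04, -2.90519133e-01,  9.56869011e-01,
        -1.42176093e-01],
       [ 0.00000000e+00,  0.00000000e+00,  0.00000000e+00,
         1.00000000e+00]])} 0.0187
```

View pics/top0.png

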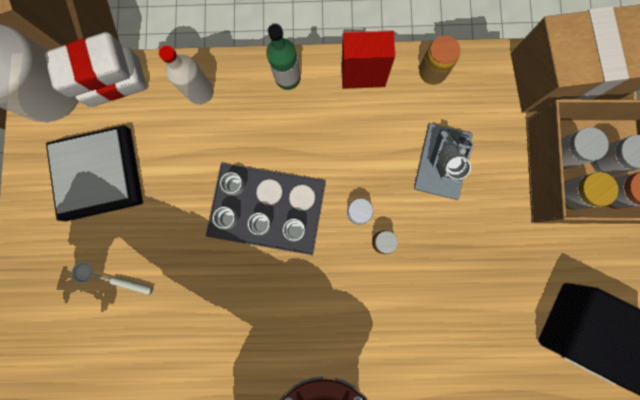

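View pics/scene0.png

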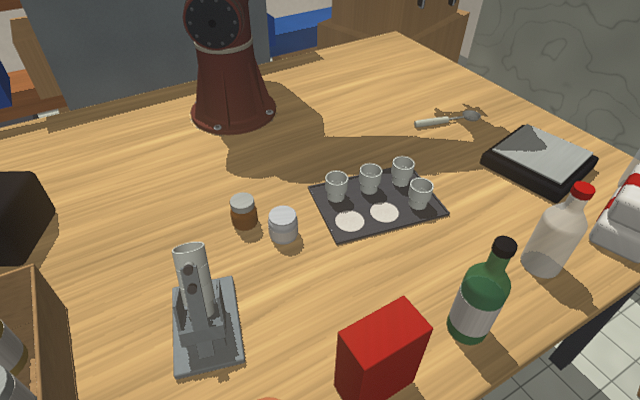

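The top view shows the tray around (265,208), with rounds at about (269,192) and (302,197). The can is at (360,211), the jar at (386,242), and the dispenser at (445,160) with its mouth at (457,167). The scene view shows the stack leaning at (190,250) to (195,310). I'll enlarge both.

```bash
python3 - <<'E'
import cv2
a=cv2.imread("pics/top0.png")[110:270,200:480];cv2.imwrite("pics/topc.png",cv2.resize(a,None,fx=2.8,fy=2.8,interpolation=cv2.INTER_CUBIC))
a=cv2.imread("pics/scene0.png")[225:385,150:260];cv2.imwrite("pics/scenec.png",cv2.resize(a,None,fx=3.7,fy=3.7,interpolation=cv2.INTER_CUBIC))
E
```

```text
(no output)
```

View pics/topc.png

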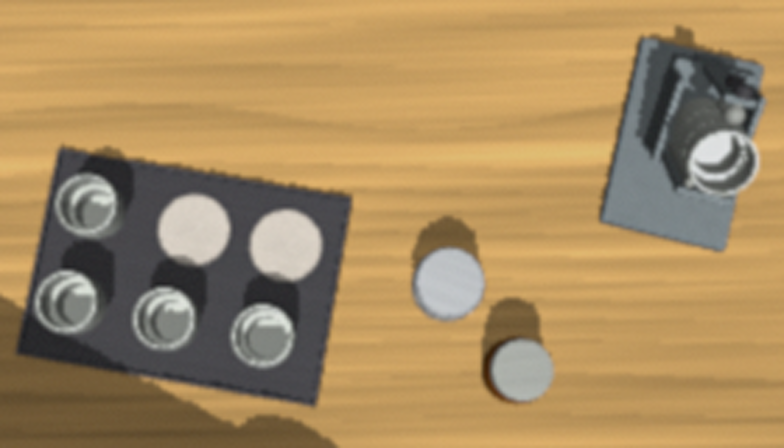

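View pics/scenec.png

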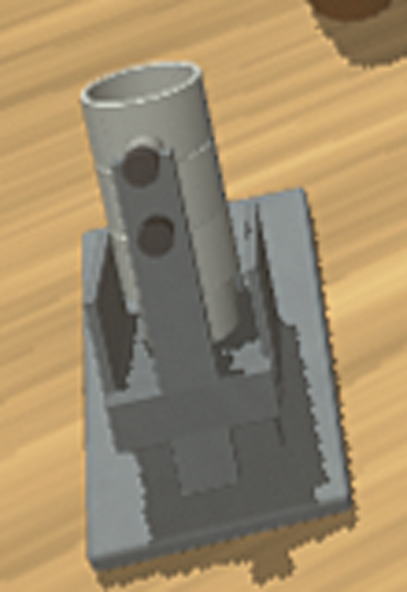

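The enlarged top crop shows base corners at (643,37), (763,65), (723,250) and (601,220), the mouth at (723,161), and rounds at (194,230) and (286,245). In the scene crop the mouth ellipse is centred at about (142,86).

```bash
cat > h.py <<'E'
from rig import manip
import numpy as np
from scipy.spatial.transform import Rotation as Ro
def ray(n,p):
    m=manip.camera_model(n);d=m['R'].T@np.linalg.solve(m['intrinsics'],[*p,1.]);return -m['R'].T@m['t'],d
def onz(n,p,z):
    o,d=ray(n,p);return o+d*(z-o[2])/d[2]
def tri(a,b):
    A=[];B=[]
    for n,p in(a,b):
        o,d=ray(n,p);d/=np.linalg.norm(d);P=np.eye(3)-np.outer(d,d);A.append(P);B.append(P@o)
    x=np.linalg.lstsq(np.vstack(A),np.hstack(B),rcond=None)[0];return x
T=lambda u,v:(u/2.8+200-.32,v/2.8+110-.32)
S=lambda u,v:(u/3.7+150-.36,v/3.7+225-.36)
E
python3 - <<'E'
from h import *
np.set_printoptions(precision=4,suppress=True)
for nm,p,z in [("r1",(194,230),.0045),("r2",(286,245),.0045),("t1",(87,204),.06),("t2",(67,302),.06),("t3",(164,319),.06),("t4",(263,336),.06),("can",(448,284),.058),("jar",(521,370),.065)]:
    print(nm,onz("top",T(*p),z))
for z in(0.005,.01,.015):
    c=[onz("top",T(*p),z)[:2] for p in[(643,37),(763,65),(723,250),(601,220)]]
    c=np.array(c);print(z,c.tolist(),[np.linalg.norm(c[i]-c[i-1]) for i in range(4)],c.mean(0))
    e=(c[0]+c[1]-c[2]-c[3]);print("yaw",np.degrees(np.arctan2(e[1],e[0])))
cs=[onz("scene",S(*p),.012)[:2] for p in[(92,560),(350,500),(303,190),(85,232)]];print("scene corners",np.array(cs))
t=("top",T(723,161));s=("scene",S(142,86));x=tri(t,s);print("mouth",x)
for n,p in(t,s):
    o,d=ray(n,p);d/=np.linalg.norm(d);w=x-o;print("resid",np.linalg.norm(w-d*(w@d)))
m=manip.camera_model("top");print("cam",-m['R'].T@m['t'])
E
```

```text
r1 [0.565  0.122  0.0045]
r2 [0.5499 0.0413 0.0045]
t1 [0.5808 0.2016 0.06  ]
t2 [0.4998 0.2173 0.06  ]
t3 [0.4841 0.1376 0.06  ]
t4 [0.4685 0.0567 0.06  ]
can [ 0.5079 -0.0953  0.058 ]
jar [ 0.4366 -0.1512  0.065 ]
0.005 [[0.7292678868163273, -0.2794782340748175], [0.7009393132615658, -0.38399786722389806], [0.5367779231677012, -0.338636722771858], [0.5655325197166045, -0.23432690601124173]] [np.float64(0.16984673345456378), np.float64(0.10829063575981959), np.float64(0.17031322738868174), np.float64(0.10820057622454488)] [ 0.6331 -0.3091]
yaw -15.431610547600863
0.01 [[0.7276592316399642, -0.27812915295790525], [0.6994846117219563, -0.38208076676763064], [0.5362153683142148, -0.3369661406636534], [0.5648136959742689, -0.23322320298038823]] [np.float64(0.16892368936780444), np.float64(0.1077021226400413), np.float64(0.16938764810764098), np.float64(0.10761255253968122)] [ 0.632  -0.3076]
yaw -15.431610547600876
0.015 [[0.726050576463601, -0.276780071840993], [0.6980299101823468, -0.3801636663113632], [0.5356528134607283, -0.33529555855544874], [0.5640948722319332, -0.23211949994953476]] [np.float64(0.16800064528104522), np.float64(0.10711360952026301), np.float64(0.16846206882660023), np.float64(0.10702452885481752)] [ 0.631  -0.3061]
yaw -15.43161054760086
scene corners [[ 0.6963 -0.3787]
 [ 0.7262 -0.2757]
 [ 0.5641 -0.2316]
 [ 0.5339 -0.3341]]
mouth [ 0.5864 -0.2934  0.1516]
resid 0.00034680002814660356
resid 0.0003468000281467979
cam [ 0.4333 -0.0312  0.925 ]
```

The mouth rays meet within 0.4 mm, the base measures 169 x 108 mm, and the tray spacing is 82 mm, so the estimates agree. The stack axis is at yaw -15.4°, which happens to match the tool's current yaw, so only a -30° tilt about tool y is needed.

Emit:
jog_arm([
  [-0.034, -0.022, 0, 0, 0, 0],
  [-0.034, -0.022, 0, 0, 0, 0],
  [-0.034, -0.022, 0, 0, 0, 0],
  [-0.034, -0.022, 0, 0, 0, 0],
  [-0.034, -0.022, 0, 0, 0, 0],
  [-0.034, -0.022, 0, 0, 0, 0],
  [-0.034, -0.022, 0, 0, 0, 0],
  [-0.034, -0.022, 0, 0, 0, 0],
  [-0.034, -0.022, 0, 0, 0, 0],
  [-0.034, -0.022, 0, 0, 0, 0],
], fingers=0)

```text
clock: 0.93
position: [0.4296, 0.2714, 0.225]
eef_rot: [-0.392, -3.111, 0.008]
contact_force: [0.7, 1.4, -0.1]
finger_gap: 0.0854
```

Emit:
jog_arm([
  [-0.018, -0.037, 0, 0, 0, 0],
  [-0.018, -0.037, 0, 0, 0, 0],
  [-0.018, -0.037, 0, 0, 0, 0],
  [-0.018, -0.037, 0, 0, 0, 0],
  [-0.018, -0.037, 0, 0, 0, 0],
  [-0.018, -0.037, 0, 0, 0, 0],
  [-0.018, -0.037, 0, 0, 0, 0],
  [-0.018, -0.037, 0, 0, 0, 0],
  [-0.018, -0.037, 0, 0, 0, 0],
  [-0.018, -0.037, 0, 0, 0, 0],
])

```text
clock: 1.77
position: [0.5106, -0.1374, 0.2225]
eef_rot: [-0.393, -3.108, 0.007]
contact_force: [1.0, 0.3, 0.4]
finger_gap: 0.0853
```

```bash
cat >> h.py <<'E'
np.set_printoptions(precision=4,suppress=True)
def pose(): s=manip.sense();return np.array(s['position']),Ro.from_rotvec(s['eef_rot'])
def go(P,R,n):
    p,r=pose();rv=(r.inv()*R).as_rotvec();print("total shift",np.round(r.inv().apply(P-p),4),"turn",np.degrees(rv).round(2))
    for i in range(n):
        a,b=p+(P-p)*i/n,p+(P-p)*(i+1)/n;Ra=r*Ro.from_rotvec(rv*i/n)
        print([*np.round(Ra.inv().apply(b-a),4),*np.degrees(rv/n).round(2)])
yaw=np.radians(-15.43);D=Ro.from_euler('z',yaw)
xd=D.apply([1,0,0]);yd=D.apply([0,1,0])
ax=D.apply([-.5,0,np.sqrt(.75)])
zt=-ax;RS=Ro.from_matrix(np.c_[np.cross(yd,zt),yd,zt])
M=np.array([.5864,-.2934,.1516])
E
python3 - <<'E'
from h import *
go(M+.06*ax,RS,10)
E
```

```text
total shift [-0.0824 -0.1316  0.019 ] turn [ -0.06 -30.44   1.08]
[np.float64(-0.0082), np.float64(-0.0132), np.float64(0.0019), np.float64(-0.01), np.float64(-3.04), np.float64(0.11)]
[np.float64(-0.0082), np.float64(-0.0131), np.float64(0.0023), np.float64(-0.01), np.float64(-3.04), np.float64(0.11)]
[np.float64(-0.008), np.float64(-0.0131), np.float64(0.0028), np.float64(-0.01), np.float64(-3.04), np.float64(0.11)]
[np.float64(-0.0079), np.float64(-0.0131), np.float64(0.0032), np.float64(-0.01), np.float64(-3.04), np.float64(0.11)]
[np.float64(-0.0078), np.float64(-0.0131), np.float64(0.0036), np.float64(-0.01), np.float64(-3.04), np.float64(0.11)]
[np.float64(-0.0076), np.float64(-0.0131), np.float64(0.004), np.float64(-0.01), np.float64(-3.04), np.float64(0.11)]
[np.float64(-0.0074), np.float64(-0.0131), np.float64(0.0044), np.float64(-0.01), np.float64(-3.04), np.float64(0.11)]
[np.float64(-0.0072), np.float64(-0.0131), np.float64(0.0048), np.float64(-0.01), np.float64(-3.04), np.float64(0.11)]
[np.float64(-0.0069), np.float64(-0.013), np.float64(0.0052), np.float64(-0.01), np.float64(-3.04), np.float64(0.11)]
[np.float64(-0.0067), np.float64(-0.013), np.float64(0.0055), np.float64(-0.01), np.float64(-3.04), np.float64(0.11)]
```

Emit:
jog_arm([
  [-0.0082, -0.0132, 0.002, 0, -3.1, 0.1],
  [-0.0082, -0.0132, 0.0023, 0, -3.1, 0.1],
  [-0.008, -0.0132, 0.0028, 0, -3.1, 0.1],
  [-0.008, -0.0132, 0.0032, 0, -3.1, 0.1],
  [-0.0078, -0.0132, 0.0036, 0, -3.1, 0.1],
  [-0.0076, -0.0132, 0.004, 0, -3.1, 0.1],
  [-0.0074, -0.0132, 0.0044, 0, -3.1, 0.1],
  [-0.0072, -0.0132, 0.0048, 0, -3.1, 0.1],
  [-0.007, -0.0132, 0.0052, 0, -3.1, 0.1],
  [-0.0067, -0.0132, 0.0055, 0, -3.1, 0.1],
])

```text
clock: 2.6
position: [0.5569, -0.3015, 0.196]
eef_rot: [0.358, 2.576, -0.101]
contact_force: [-0.2, 0.2, -0.4]
finger_gap: 0.0852
```

```bash
python3 - <<'E'
from h import *
import cv2
go(M+.06*ax,RS,1)
cv2.imwrite("pics/w1.png",manip.grab_frame("wrist")[:,:,::-1])
# predict mouth rim in wrist image
p,r=pose();c=manip.camera_model("wrist");T=c['T_tool_cam'];K=c['intrinsics']
def proj(X):
    q=T[:3,:3].T@(r.inv().apply(X-p)-T[:3,3]);th=np.arctan2(np.hypot(q[0],q[1]),q[2]);ph=np.arctan2(q[1],q[0]);return K[0,2]+K[0,0]*th*np.cos(ph),K[1,2]+K[0,0]*th*np.sin(ph)
e1=np.cross(yd,ax)
for a in range(0,360,90):
    print(a,np.round(proj(M+.025*(np.cos(np.radians(a))*e1+np.sin(np.radians(a))*yd)),1))
E
```

```text
total shift [-0.0007  0.0156 -0.0085] turn [-0.26  1.18 -0.34]
[np.float64(-0.0007), np.float64(0.0156), np.float64(-0.0085), np.float64(-0.26), np.float64(1.18), np.float64(-0.34)]
0 [342.9 253.4]
90 [380.6 220. ]
180 [344.4 184.2]
270 [306.1 220.5]
```

View pics/w1.png

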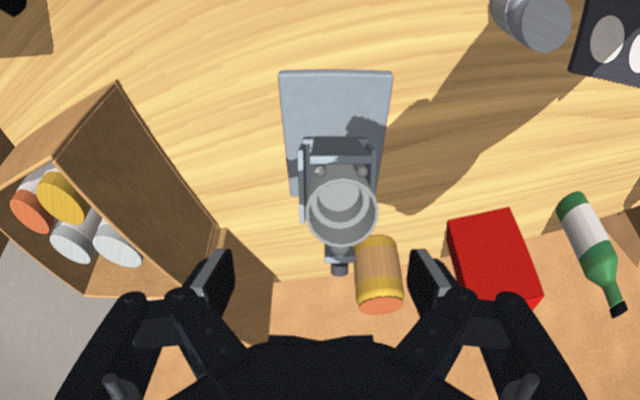

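The wrist view shows the mouth ellipse centred at about (342,213), about 6 px above the prediction, with its width as predicted. The arm may not have settled, so I'll correct the pose, let it come to rest and measure again.

Emit:
jog_arm([
  [0, 0.004, -0.002, 0, 0.3, 0],
  [0, 0.004, -0.002, 0, 0.3, -0.1],
  [0, 0.004, -0.002, 0, 0.3, -0.1],
  [0, 0.0036, -0.002, 0, 0.3, -0.1],
  [0, 0, 0, 0, 0, 0],
  [0, 0, 0, 0, 0, 0],
  [0, 0, 0, 0, 0, 0],
  [0, 0, 0, 0, 0, 0],
  [0, 0, 0, 0, 0, 0],
  [0, 0, 0, 0, 0, 0],
])

```text
clock: 3.48
position: [0.5568, -0.2822, 0.2021]
eef_rot: [0.354, 2.604, -0.097]
contact_force: [0.8, 0.7, 0.9]
finger_gap: 0.0855
```

```bash
cat >> h.py <<'E'
import cv2
def proj(X,p,r):
    c=manip.camera_model("wrist");T=c['T_tool_cam'];K=c['intrinsics']
    q=T[:3,:3].T@(r.inv().apply(X-p)-T[:3,3]);th=np.arctan2(np.hypot(q[0],q[1]),q[2]);ph=np.arctan2(q[1],q[0]);return K[0,2]+K[0,0]*th*np.cos(ph),K[1,2]+K[0,0]*th*np.sin(ph)
def wshot(name,pts,box,f):
    p,r=pose();im=manip.grab_frame("wrist")[:,:,::-1].copy()
    x0,y0,x1,y1=box;im=cv2.resize(im[y0:y1,x0:x1],None,fx=f,fy=f,interpolation=cv2.INTER_CUBIC)
    for X in pts:
        u,v=proj(X,p,r);print(round(u,1),round(v,1));cv2.circle(im,(int((u-x0)*f),int((v-y0)*f)),2,(0,0,255),-1)
    cv2.imwrite(name,im)
def rim(C,ax,n=8,rr=.025):
    e1=np.cross(yd,ax);return [C+rr*(np.cos(t)*e1+np.sin(t)*yd) for t in np.arange(n)*2*np.pi/n]
E
python3 - <<'E'
from h import *
go(M+.06*ax,RS,1)
wshot("pics/w2.png",rim(M,ax),(240,60,440,300),2.4)
go(M+.06*ax,RS,1)
E
```

```text
total shift [-0.002  -0.0029 -0.0005] turn [-0.18 -0.35 -0.01]
[np.float64(-0.002), np.float64(-0.0029), np.float64(-0.0005), np.float64(-0.18), np.float64(-0.35), np.float64(-0.01)]
314.0 250.3
338.6 241.2
349.6 218.1
339.6 193.7
313.5 183.2
287.7 193.6
278.1 217.9
289.3 241.0
total shift [-0.0021 -0.0029 -0.0005] turn [-0.18 -0.36 -0.01]
[np.float64(-0.0021), np.float64(-0.0029), np.float64(-0.0005), np.float64(-0.18), np.float64(-0.36), np.float64(-0.01)]
```

View pics/w2.png

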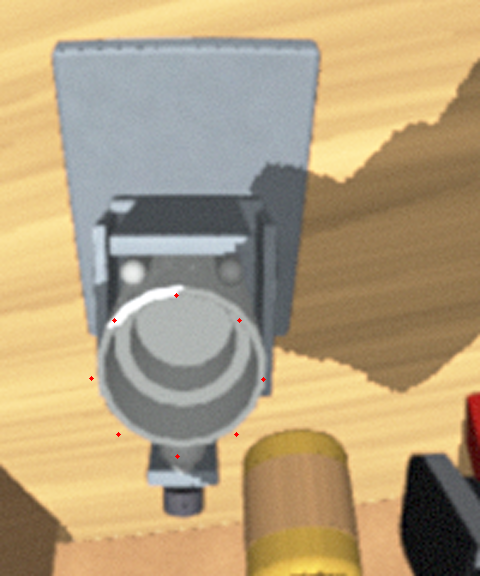

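The rim in the crop is centred at (183,367), against a predicted (178,376). That is about 1.5 mm in tool +y and 2.6 mm in tool +x. I'll adopt most of that and approach to 32 mm below the rim, since the tips sit farther back while the fingers are open.

```bash
cat >> h.py <<'E'
M=M+.0014*yd+.002*RS.apply([1,0,0])
E
python3 - <<'E'
from h import *
go(M+.06*ax,RS,1);go(M-.032*ax,RS,1)
E
```

```text
total shift [-0.0001 -0.0015 -0.0005] turn [-0.18 -0.36 -0.01]
[np.float64(-0.0001), np.float64(-0.0015), np.float64(-0.0005), np.float64(-0.18), np.float64(-0.36), np.float64(-0.01)]
total shift [-0.0006 -0.0012  0.0915] turn [-0.18 -0.36 -0.01]
[np.float64(-0.0006), np.float64(-0.0012), np.float64(0.0915), np.float64(-0.18), np.float64(-0.36), np.float64(-0.01)]
```

Emit:
jog_arm([
  [0, -0.0013, 0, -0.2, -0.3, 0],
  [0, 0, 0.01, 0, 0, 0],
  [0, 0, 0.015, 0, 0, 0],
  [0, 0, 0.015, 0, 0, 0],
  [0, 0, 0.015, 0, 0, 0],
  [0, 0, 0.01, 0, 0, 0],
  [0, 0, 0.005, 0, 0, 0],
  [0, 0, 0, 0, 0, 0],
  [0, 0, 0, 0, 0, 0],
  [0, 0, 0, 0, 0, 0],
])

```text
clock: 4.37
position: [0.5916, -0.2944, 0.1355]
eef_rot: [0.355, 2.598, -0.093]
contact_force: [0.2, 0.8, 0.0]
finger_gap: 0.0854
```

```bash
python3 - <<'E'
from h import *
go(M-.032*ax,RS,1);print(manip.sense()['contact_force'])
wshot("pics/w3.png",rim(M,ax),(120,80,520,380),2)
E
```

```text
total shift [-0.0014  0.001   0.0154] turn [ 0.01 -0.05 -0.13]
[np.float64(-0.0014), np.float64(0.001), np.float64(0.0154), np.float64(0.01), np.float64(-0.05), np.float64(-0.13)]
[0.1957 0.8332 0.0397]
318.7 315.0
354.3 303.2
371.5 272.8
357.9 239.2
318.3 224.2
278.8 239.3
265.7 272.8
283.1 303.2
```

View pics/w3.png

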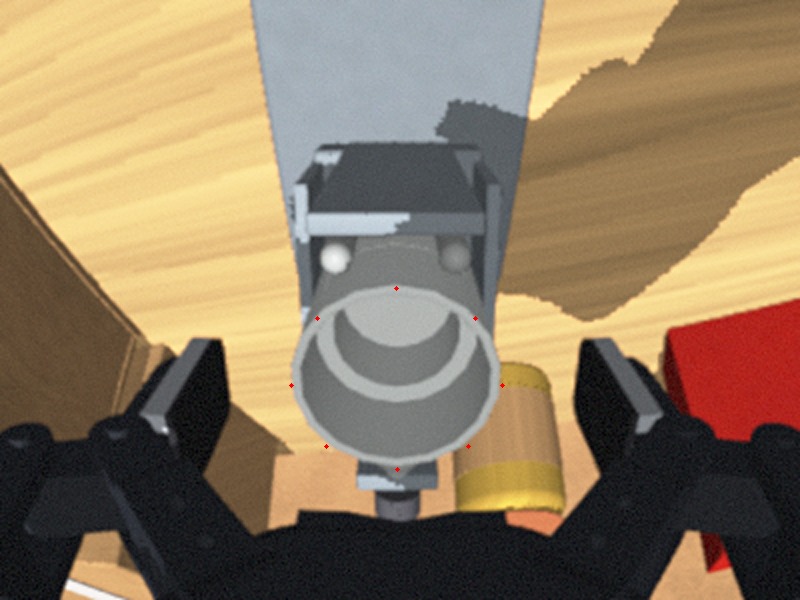

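The rim matches the prediction to about 1 mm. The finger midpoint at u≈320.7 shows the tub about 1.2 mm towards tool -y, so I'll trim that, descend 15 mm and close.

Emit:
jog_arm([
  [-0.001, -0.0012, 0.004, 0, 0, 0],
  [0, 0, 0.006, 0, 0, 0],
  [0, 0, 0.004, 0, 0, 0],
  [0, 0, 0.001, 0, 0, 0],
  [0, 0, 0, 0, 0, 0],
  [0, 0, 0, 0, 0, 0],
  [0, 0, 0, 0, 0, 0],
  [0, 0, 0, 0, 0, 0],
  [0, 0, 0, 0, 0, 0],
  [0, 0, 0, 0, 0, 0],
])

```text
clock: 5.25
position: [0.6009, -0.2993, 0.1251]
eef_rot: [0.354, 2.594, -0.097]
contact_force: [0.8, 0.7, 0.1]
finger_gap: 0.0853
```

```bash
python3 - <<'E'
from h import *
go(M-.032*ax,RS,1);print(manip.sense()['contact_force'])
E
```

```text
total shift [0.0022 0.0032 0.0013] turn [-0.11  0.18 -0.09]
[np.float64(0.0022), np.float64(0.0032), np.float64(0.0013), np.float64(-0.11), np.float64(0.18), np.float64(-0.09)]
[0.754  0.6876 0.0856]
```

Emit:
jog_arm([
  [0.002, 0.001, 0.001, 0, 0, 0],
  [0, 0, 0, 0, 0, 0],
  [0, 0, 0, 0, 0, 0],
  [0, 0, 0, 0, 0, 0],
  [0, 0, 0, 0, 0, 0],
  [0, 0, 0, 0, 0, 0],
  [0, 0, 0, 0, 0, 0],
  [0, 0, 0, 0, 0, 0],
  [0, 0, 0, 0, 0, 0],
  [0, 0, 0, 0, 0, 0],
], fingers=1)

```text
clock: 6.08
position: [0.5997, -0.2981, 0.1236]
eef_rot: [0.354, 2.594, -0.098]
contact_force: [-1.3, 0.3, 1.3]
finger_gap: 0.049
```

```bash
python3 - <<'E'
from h import *
go(M-.032*ax,RS,1);print(manip.sense())
E
```

```text
total shift [0.0002 0.0024 0.0007] turn [-0.15  0.19 -0.09]
[np.float64(0.0002), np.float64(0.0024), np.float64(0.0007), np.float64(-0.15), np.float64(0.19), np.float64(-0.09)]
{'clock': 6.0833, 'joint_positions': array([-0.7673, -0.3028, -0.5836,  0.8163,  0.2402, -0.4375]), 'joint_vel': array([ 0.0018,  0.0009,  0.0008,  0.0005, -0.0018,  0.0001]), 'effort': array([  0.1648, -39.1903,  54.5155,  -5.2446,   0.8477,   0.0088]), 'position': array([ 0.5997, -0.2981,  0.1236]), 'eef_rot': array([ 0.3544,  2.5939, -0.0976]), 'contact_force': array([-1.3423,  0.2905,  1.3108]), 'torque': array([0.1457, 0.5329, 0.0184]), 'finger_gap': 0.04899946344440491}
```

The gap is 49 mm, so the collar is gripped. Pull along the axis.

Emit:
jog_arm([
  [0, 0, -0.003, 0, 0, 0],
  [0, 0, -0.004, 0, 0, 0],
  [0, 0, -0.005, 0, 0, 0],
  [0, 0, -0.006, 0, 0, 0],
  [0, 0, -0.008, 0, 0, 0],
  [0, 0, -0.01, 0, 0, 0],
  [0, 0, -0.012, 0, 0, 0],
  [0, 0, -0.012, 0, 0, 0],
  [0, 0, -0.012, 0, 0, 0],
  [0, 0, -0.012, 0, 0, 0],
])

```text
clock: 6.92
position: [0.5545, -0.2842, 0.2007]
eef_rot: [0.355, 2.597, -0.095]
contact_force: [0.4, 0.2, -0.5]
finger_gap: 0.0491
```

```bash
python3 - <<'E'
from h import *
print(manip.sense()['contact_force'],manip.sense()['finger_gap'])
go(M-.032*ax,RS,1)
wshot("pics/w4.png",rim(M-.03*ax,ax),(120,80,520,380),2)
E
```

```text
[ 0.4287  0.1695 -0.4811] 0.04911070767695025
total shift [-0.0022  0.0011  0.0911] turn [-0.05  0.01 -0.11]
[np.float64(-0.0022), np.float64(0.0011), np.float64(0.0911), np.float64(-0.05), np.float64(0.01), np.float64(-0.11)]
319.4 233.7
341.4 225.3
351.1 204.4
342.3 182.7
319.3 173.4
296.4 182.7
287.7 204.5
297.5 225.3
```

View pics/w4.png

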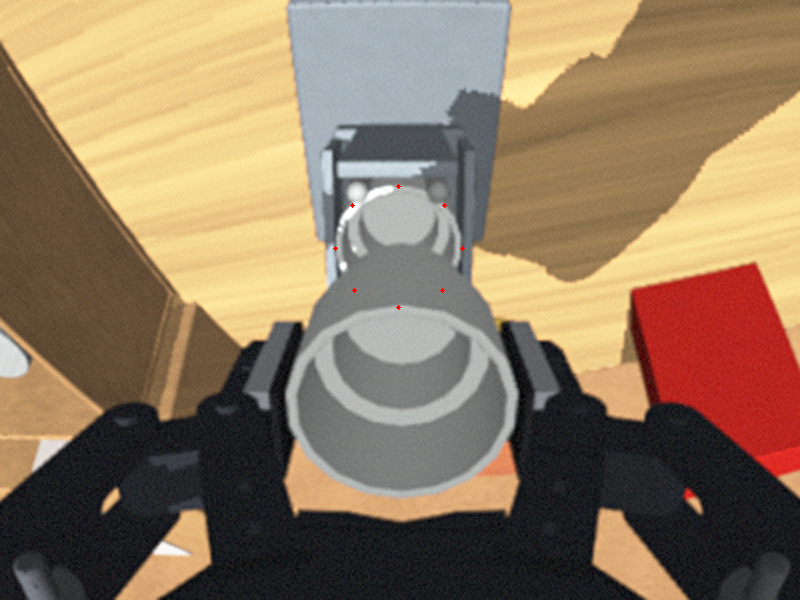

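The top tub is held between the pads. The second tub's rim (crop x 338–460) sits exactly where predicted, so it is still seated. Now carry to round 1, with the jaws on the tray diagonal to clear the neighbours.

```bash
cat >> h.py <<'E'
r1=np.array([.565,.122,0]);r2=np.array([.5499,.0413,0])
def down(a): a=np.radians(a);y=np.array([np.cos(a),np.sin(a),0]);z=np.array([0,0,-1.]);return Ro.from_matrix(np.c_[np.cross(y,z),y,z])
RP=down(34.4)
E
python3 - <<'E'
from h import *
go(r1+[0,0,.16],RP,20)
E
```

```text
total shift [ 0.1073  0.3946 -0.0124] turn [10.46 28.95 39.13]
[np.float64(0.0054), np.float64(0.0197), np.float64(-0.0006), np.float64(0.52), np.float64(1.45), np.float64(1.96)]
[np.float64(0.0061), np.float64(0.0195), np.float64(-0.0007), np.float64(0.52), np.float64(1.45), np.float64(1.96)]
[np.float64(0.0067), np.float64(0.0193), np.float64(-0.0007), np.float64(0.52), np.float64(1.45), np.float64(1.96)]
[np.float64(0.0074), np.float64(0.0191), np.float64(-0.0007), np.float64(0.52), np.float64(1.45), np.float64(1.96)]
[np.float64(0.0081), np.float64(0.0188), np.float64(-0.0006), np.float64(0.52), np.float64(1.45), np.float64(1.96)]
[np.float64(0.0087), np.float64(0.0185), np.float64(-0.0006), np.float64(0.52), np.float64(1.45), np.float64(1.96)]
[np.float64(0.0094), np.float64(0.0182), np.float64(-0.0005), np.float64(0.52), np.float64(1.45), np.float64(1.96)]
[np.float64(0.01), np.float64(0.0178), np.float64(-0.0005), np.float64(0.52), np.float64(1.45), np.float64(1.96)]
[np.float64(0.0106), np.float64(0.0175), np.float64(-0.0004), np.float64(0.52), np.float64(1.45), np.float64(1.
[... 565 characters left out ...]
loat64(1.96)]
[np.float64(0.0139), np.float64(0.015), np.float64(0.0006), np.float64(0.52), np.float64(1.45), np.float64(1.96)]
[np.float64(0.0144), np.float64(0.0145), np.float64(0.0008), np.float64(0.52), np.float64(1.45), np.float64(1.96)]
[np.float64(0.0149), np.float64(0.014), np.float64(0.0011), np.float64(0.52), np.float64(1.45), np.float64(1.96)]
[np.float64(0.0153), np.float64(0.0135), np.float64(0.0013), np.float64(0.52), np.float64(1.45), np.float64(1.96)]
[np.float64(0.0157), np.float64(0.013), np.float64(0.0016), np.float64(0.52), np.float64(1.45), np.float64(1.96)]
[np.float64(0.0161), np.float64(0.0125), np.float64(0.0019), np.float64(0.52), np.float64(1.45), np.float64(1.96)]
```

Emit:
jog_arm([
  [0.0055, 0.0197, -0.003, 0.5, 1.45, 2],
  [0.006, 0.0195, -0.003, 0.5, 1.45, 2],
  [0.0067, 0.0193, -0.001, 0.5, 1.45, 2],
  [0.0074, 0.019, -0.0007, 0.5, 1.45, 2],
  [0.008, 0.0188, -0.0006, 0.5, 1.45, 2],
  [0.0087, 0.0185, -0.0006, 0.5, 1.45, 2],
  [0.0094, 0.018, -0.0005, 0.5, 1.45, 2],
  [0.01, 0.0178, -0.0005, 0.5, 1.45, 2],
  [0.0106, 0.0175, -0.0004, 0.5, 1.45, 2],
  [0.011, 0.017, 0, 0.5, 1.45, 2],
])

```text
clock: 7.8
position: [0.5573, -0.0773, 0.1939]
eef_rot: [0.928, 2.723, -0.052]
contact_force: [-0.0, 0.0, -1.4]
finger_gap: 0.049
```

Emit:
jog_arm([
  [0.0118, 0.0167, 0, 0.5, 1.45, 2],
  [0.0123, 0.0163, 0, 0.5, 1.45, 2],
  [0.013, 0.0159, 0, 0.5, 1.45, 2],
  [0.0134, 0.0154, 0.0004, 0.5, 1.45, 2],
  [0.014, 0.015, 0.0006, 0.5, 1.45, 2],
  [0.0144, 0.0145, 0.0008, 0.5, 1.45, 2],
  [0.015, 0.014, 0.001, 0.5, 1.45, 2],
  [0.015, 0.0135, 0.001, 0.5, 1.45, 2],
  [0.007, 0.006, 0, 0, 0.5, 1],
  [0, 0, 0, 0, 0, 0],
])

```text
clock: 8.63
position: [0.5676, 0.1069, 0.1808]
eef_rot: [1.446, 2.748, 0.012]
contact_force: [0.4, -0.2, 0.0]
finger_gap: 0.0488
```

```bash
python3 - <<'E'
from h import *
go(r1+[0,0,.16],RP,1);go(r1+[0,0,.06],RP,10);print(manip.sense()['joint_vel'],manip.sense()['joint_positions'])
E
```

```text
total shift [0.0145 0.0059 0.0205] turn [1.36 1.63 0.1 ]
[np.float64(0.0145), np.float64(0.0059), np.float64(0.0205), np.float64(1.36), np.float64(1.63), np.float64(0.1)]
total shift [0.0174 0.0036 0.1205] turn [1.36 1.63 0.1 ]
[np.float64(0.0017), np.float64(0.0004), np.float64(0.012), np.float64(0.14), np.float64(0.16), np.float64(0.01)]
[np.float64(0.0017), np.float64(0.0004), np.float64(0.012), np.float64(0.14), np.float64(0.16), np.float64(0.01)]
[np.float64(0.0017), np.float64(0.0004), np.float64(0.0121), np.float64(0.14), np.float64(0.16), np.float64(0.01)]
[np.float64(0.0016), np.float64(0.0004), np.float64(0.0121), np.float64(0.14), np.float64(0.16), np.float64(0.01)]
[np.float64(0.0016), np.float64(0.0005), np.float64(0.0121), np.float64(0.14), np.float64(0.16), np.float64(0.01)]
[np.float64(0.0016), np.float64(0.0005), np.float64(0.0121), np.float64(0.14), np.float64(0.16), np.float64(0.01)]
[np.float64(0.0015), np.float64(0.0005), np.float64(0.0121), np.float64(0.14), np.float64(0.16), np.float64(0.01)]
[np.float64(0.0015), np.float64(0.0006), np.float64(0.0121), np.float64(0.14), np.float64(0.16), np.float64(0.01)]
[np.float64(0.0015), np.float64(0.0006), np.float64(0.0121), np.float64(0.14), np.float64(0.16), np.float64(0.01)]
[np.float64(0.0014), np.float64(0.0006), np.float64(0.0121), np.float64(0.14), np.float64(0.16), np.float64(0.01)]
[ 0.0042  0.0085  0.0063  0.005  -0.0075 -0.0172] [-0.0355 -0.0141 -0.1162  1.4326 -0.0087  0.933 ]
```

Move laterally over the round first, then down to about 0.075.

Emit:
jog_arm([
  [0.005, 0.002, 0.006, 0.5, 0.5, 0],
  [0.005, 0.002, 0.012, 0.5, 0.6, 0],
  [0.0045, 0.002, 0.014, 0.4, 0.5, 0.1],
  [0, 0, 0.018, 0, 0, 0],
  [0, 0, 0.018, 0, 0, 0],
  [0, 0, 0.018, 0, 0, 0],
  [0, 0, 0.012, 0, 0, 0],
  [0, 0, 0.005, 0, 0, 0],
  [0, 0, 0, 0, 0, 0],
  [0, 0, 0, 0, 0, 0],
])

```text
clock: 9.47
position: [0.5612, 0.121, 0.0654]
eef_rot: [-1.461, -2.772, 0.008]
contact_force: [0.0, 0.8, -0.6]
finger_gap: 0.0487
```

```bash
python3 - <<'E'
from h import *
go(r1+[0,0,.029],RP,1)
wshot("pics/w5.png",[r1+[0,0,.0045],r2+[0,0,.0045]]+[r2+[.031*np.cos(t),.031*np.sin(t),.0045] for t in np.arange(8)*np.pi/4]+[r1+[.031*np.cos(t),.031*np.sin(t),.0045] for t in np.arange(16)*np.pi/8],(100,0,640,400),1.45)
E
```

```text
total shift [-0.0015  0.004   0.0364] turn [-0.47 -0.28  0.01]
[np.float64(-0.0015), np.float64(0.004), np.float64(0.0364), np.float64(-0.47), np.float64(-0.28), np.float64(0.01)]
324.1 217.5
250.1 285.4
283.3 304.5
287.9 280.7
269.6 257.7
239.0 251.0
216.6 264.8
215.1 289.0
233.3 309.5
260.7 315.7
359.4 240.2
366.7 225.9
367.7 209.9
362.0 194.4
350.1 182.1
333.8 175.2
315.9 174.9
299.3 181.4
287.0 193.3
280.7 208.6
281.2 224.7
288.1 239.2
300.0 250.1
315.2 256.0
331.7 256.2
347.1 250.7
```

View pics/w5.png

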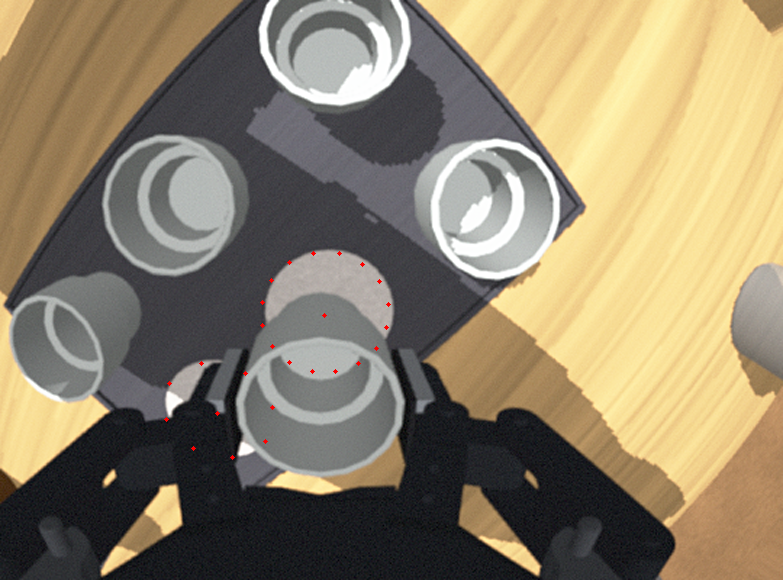

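The round's edge in the image (crop x 265–393, top 250) agrees with the projection within about 2 mm. It lies 4 mm to tool +y of the fingers, as the pose also says. The clearances to the neighbouring tubs look good. Descend.

Emit:
jog_arm([
  [0, 0.002, 0.004, -0.3, -0.2, 0],
  [0, 0.002, 0.005, -0.2, -0.1, 0],
  [0, 0, 0.006, 0, 0, 0],
  [0, 0, 0.006, 0, 0, 0],
  [0, 0, 0.005, 0, 0, 0],
  [0, 0, 0.003, 0, 0, 0],
  [0, 0, 0.001, 0, 0, 0],
  [0, 0, 0, 0, 0, 0],
  [0, 0, 0, 0, 0, 0],
  [0, 0, 0, 0, 0, 0],
])

```text
clock: 10.35
position: [0.5676, 0.1235, 0.0359]
eef_rot: [1.462, 2.773, 0.006]
contact_force: [0.2, 0.7, 0.4]
finger_gap: 0.0491
```

```bash
python3 - <<'E'
from h import *
go(r1+[0,0,.029],RP,1);s=manip.sense();print(s['contact_force'],s['torque'],s['position'])
E
```

```text
total shift [ 0.0002 -0.003   0.0069] turn [0.36 0.24 0.02]
[np.float64(0.0002), np.float64(-0.003), np.float64(0.0069), np.float64(0.36), np.float64(0.24), np.float64(0.02)]
[0.1842 0.6787 0.4138] [0.0003 0.006  0.0379] [0.5676 0.1235 0.0359]
```

Emit:
jog_arm([
  [0, -0.0015, 0.002, 0.3, 0.2, 0],
  [0, 0, 0.002, 0, 0, 0],
  [0, 0, 0.001, 0, 0, 0],
  [0, 0, 0, 0, 0, 0],
  [0, 0, 0, 0, 0, 0],
  [0, 0, 0.001, 0, 0, 0],
  [0, 0, 0, 0, 0, 0],
  [0, 0, 0, 0, 0, 0],
  [0, 0, 0, 0, 0, 0],
  [0, 0, 0, 0, 0, 0],
])

```text
clock: 11.18
position: [0.5668, 0.1225, 0.0301]
eef_rot: [1.464, 2.778, 0.001]
contact_force: [-0.6, -0.6, -0.9]
finger_gap: 0.049
```

```bash
python3 - <<'E'
from h import *
go(r1+[0,0,.029],RP,1);s=manip.sense();print(s['contact_force'],s['torque'],s['position'])
E
```

```text
total shift [ 0.0006 -0.0018  0.0011] turn [0.08 0.06 0.01]
[np.float64(0.0006), np.float64(-0.0018), np.float64(0.0011), np.float64(0.08), np.float64(0.06), np.float64(0.01)]
[-0.5848 -0.6053 -0.9214] [ 0.0131  0.0053 -0.0238] [0.5668 0.1225 0.0301]
```

Within 2 mm of centre and tilted about 0.1°. Lower in 0.5–1 mm steps until the force rises.

Emit:
jog_arm([
  [0, -0.001, 0.001, 0, 0, 0],
  [0, 0, 0, 0, 0, 0],
  [0, 0, 0.0005, 0, 0, 0],
  [0, 0, 0, 0, 0, 0],
  [0, 0, 0, 0, 0, 0],
  [0, 0, 0, 0, 0, 0],
  [0, 0, 0, 0, 0, 0],
  [0, 0, 0, 0, 0, 0],
  [0, 0, 0, 0, 0, 0],
  [0, 0, 0, 0, 0, 0],
])

```text
clock: 12.02
position: [0.5661, 0.1219, 0.0287]
eef_rot: [1.464, 2.777, 0.001]
contact_force: [0.6, 0.0, -0.3]
finger_gap: 0.049
```

Emit:
jog_arm([
  [0, 0, 0.001, 0, 0, 0],
  [0, 0, 0, 0, 0, 0],
  [0, 0, 0, 0, 0, 0],
  [0, 0, 0, 0, 0, 0],
  [0, 0, 0, 0, 0, 0],
  [0, 0, 0, 0, 0, 0],
  [0, 0, 0, 0, 0, 0],
  [0, 0, 0, 0, 0, 0],
  [0, 0, 0, 0, 0, 0],
  [0, 0, 0, 0, 0, 0],
])

```text
clock: 12.85
position: [0.5662, 0.1219, 0.0287]
eef_rot: [1.464, 2.777, 0.002]
contact_force: [0.3, 0.7, -0.1]
finger_gap: 0.0491
```

Emit:
jog_arm([
  [0, 0, 0.0015, 0, 0, 0],
  [0, 0, 0.001, 0, 0, 0],
  [0, 0, 0, 0, 0, 0],
  [0, 0, 0, 0, 0, 0],
  [0, 0, 0, 0, 0, 0],
  [0, 0, 0, 0, 0, 0],
  [0, 0, 0, 0, 0, 0],
  [0, 0, 0, 0, 0, 0],
  [0, 0, 0, 0, 0, 0],
  [0, 0, 0, 0, 0, 0],
])

```text
clock: 13.68
position: [0.5664, 0.122, 0.0287]
eef_rot: [1.463, 2.777, 0.001]
contact_force: [-0.8, -0.3, 1.3]
finger_gap: 0.0491
```

Three commanded steps brought no further descent at 28.7 mm, where contact was expected at about 28 mm, so the tub stands on the floor. Partly open, then retreat straight up.

Emit:
jog_arm([
  [0, 0, 0, 0, 0, 0],
  [0, 0, 0, 0, 0, 0],
  [0, 0, 0, 0, 0, 0],
  [0, 0, 0, 0, 0, 0],
  [0, 0, 0, 0, 0, 0],
  [0, 0, 0, 0, 0, 0],
  [0, 0, 0, 0, 0, 0],
  [0, 0, 0, 0, 0, 0],
  [0, 0, 0, 0, 0, 0],
  [0, 0, 0, 0, 0, 0],
], fingers=0.2)

```text
clock: 14.52
position: [0.5664, 0.1219, 0.0284]
eef_rot: [1.463, 2.777, 0.001]
contact_force: [-0.1, 0.8, 0.6]
finger_gap: 0.0683
```

Emit:
jog_arm([
  [0, 0, -0.005, 0, 0, 0],
  [0, 0, -0.008, 0, 0, 0],
  [0, 0, -0.01, 0, 0, 0],
  [0, 0, -0.012, 0, 0, 0],
  [0, 0, -0.015, 0, 0, 0],
  [0, 0, -0.02, 0, 0, 0],
  [0, 0, -0.02, 0, 0, 0],
  [0, 0, -0.02, 0, 0, 0],
  [0, 0, -0.02, 0, 0, 0],
  [0, 0, -0.005, 0, 0, 0],
])

```text
clock: 15.35
position: [0.5655, 0.1221, 0.1778]
eef_rot: [1.462, 2.775, 0.003]
contact_force: [-0.4, 0.1, 1.5]
finger_gap: 0.068
```

```bash
python3 - <<'E'
from h import *
cv2.imwrite("pics/top1.png",cv2.resize(manip.grab_frame("top")[110:270,200:480,::-1],None,fx=2.8,fy=2.8,interpolation=cv2.INTER_CUBIC))
wshot("pics/w6.png",[r1+[.025*np.cos(t),.025*np.sin(t),.060] for t in np.arange(8)*np.pi/4],(120,0,620,400),1.5)
go(M-.030*ax+.06*ax,RS,20)
E
```

```text
340.5 207.2
345.5 186.8
333.7 168.7
311.8 164.2
293.3 176.1
289.3 196.9
301.5 214.0
322.4 218.2
total shift [-0.341  -0.2271 -0.001 ] turn [-10.39 -28.54 -39.23]
[np.float64(-0.0171), np.float64(-0.0114), np.float64(-0.0001), np.float64(-0.52), np.float64(-1.43), np.float64(-1.96)]
[np.float64(-0.0166), np.float64(-0.0119), np.float64(0.0003), np.float64(-0.52), np.float64(-1.43), np.float64(-1.96)]
[np.float64(-0.0162), np.float64(-0.0125), np.float64(0.0006), np.float64(-0.52), np.float64(-1.43), np.float64(-1.96)]
[np.float64(-0.0158), np.float64(-0.0131), np.float64(0.0008), np.float64(-0.52), np.float64(-1.43), np.float64(-1.96)]
[np.float64(-0.0153), np.float64(-0.0136), np.float64(0.0011), np.float64(-0.52), np.float64(-1.43), np.float64(-1.96)]
[np.float64(-0.0148), np.float64(-0.0141), np.float64(0.0014), np.float64(-0.52), np.float64(-1.43), np.float64(-1.96)]
[np.float64(-0.0143), np.float64(-0.0146), np.float64(0.0016), np.float64(-0.52), np.float64(-1.43), np.float64(-1.96)]
[np.float64(-0.0137), np.float64(-0.0151), np.float64(0.0018), np.float64(-0.52), np.float64(-1.4
[... 757 characters left out ...]
93), np.float64(-0.018), np.float64(0.0028), np.float64(-0.52), np.float64(-1.43), np.float64(-1.96)]
[np.float64(-0.0086), np.float64(-0.0184), np.float64(0.0028), np.float64(-0.52), np.float64(-1.43), np.float64(-1.96)]
[np.float64(-0.0079), np.float64(-0.0187), np.float64(0.0029), np.float64(-0.52), np.float64(-1.43), np.float64(-1.96)]
[np.float64(-0.0072), np.float64(-0.019), np.float64(0.0029), np.float64(-0.52), np.float64(-1.43), np.float64(-1.96)]
[np.float64(-0.0065), np.float64(-0.0192), np.float64(0.0029), np.float64(-0.52), np.float64(-1.43), np.float64(-1.96)]
[np.float64(-0.0057), np.float64(-0.0195), np.float64(0.0028), np.float64(-0.52), np.float64(-1.43), np.float64(-1.96)]
```

View pics/w6.png

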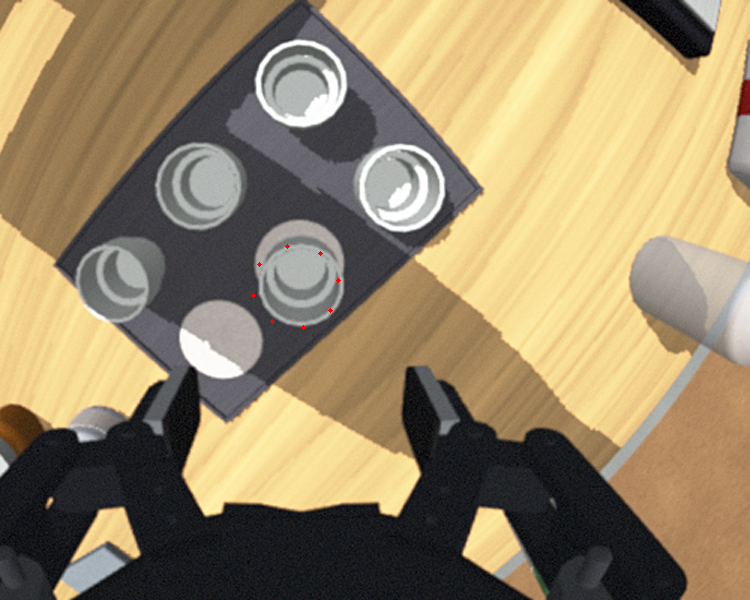

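The first tub stands upright and released on round 1, with its rim within about 2–3 mm of the prediction and the neighbours unmoved. Now back to the stack, fully open.

Emit:
jog_arm([
  [-0.017, -0.0114, -0.001, -0.5, -1.4, -2],
  [-0.0166, -0.012, 0, -0.5, -1.4, -2],
  [-0.0162, -0.0125, 0, -0.5, -1.4, -2],
  [-0.0158, -0.013, 0, -0.5, -1.4, -2],
  [-0.0153, -0.0136, 0.001, -0.5, -1.4, -2],
  [-0.0148, -0.014, 0.001, -0.5, -1.4, -2],
  [-0.0143, -0.0146, 0.001, -0.5, -1.4, -2],
  [-0.0137, -0.015, 0.001, -0.5, -1.4, -2],
  [-0.013, -0.0156, 0.002, -0.5, -1.4, -2],
  [-0.0125, -0.016, 0.002, -0.5, -1.4, -2],
], fingers=0)

```text
clock: 16.28
position: [0.5642, -0.0862, 0.1665]
eef_rot: [0.849, 2.761, -0.058]
contact_force: [-0.8, -0.3, -0.6]
finger_gap: 0.0855
```

Emit:
jog_arm([
  [-0.012, -0.0165, 0.002, -0.5, -1.4, -2],
  [-0.0113, -0.017, 0.002, -0.5, -1.4, -2],
  [-0.0106, -0.0173, 0.002, -0.5, -1.4, -2],
  [-0.01, -0.0177, 0.002, -0.5, -1.4, -2],
  [-0.0093, -0.018, 0.002, -0.5, -1.4, -2],
  [-0.0086, -0.018, 0.002, -0.5, -1.4, -2],
  [-0.008, -0.016, 0.002, -0.5, -1.4, -2],
  [-0.007, -0.012, 0.002, -0.5, -1.4, -2],
  [-0.004, -0.006, 0.001, -0.3, -1, -1],
  [0, 0, 0, 0, 0, 0],
])

```text
clock: 17.12
position: [0.568, -0.2543, 0.1565]
eef_rot: [0.367, 2.652, -0.087]
contact_force: [-0.4, 0.1, -0.3]
finger_gap: 0.0855
```

```bash
cat >> h.py <<'E'
M2=M-.002*yd-.03*ax
E
python3 - <<'E'
from h import *
go(M2+.05*ax,RS,1)
E
```

```text
total shift [-0.02   -0.0333 -0.0027] turn [-0.16 -3.23 -0.3 ]
[np.float64(-0.02), np.float64(-0.0333), np.float64(-0.0027), np.float64(-0.16), np.float64(-3.23), np.float64(-0.3)]
```

Emit:
jog_arm([
  [-0.004, -0.005, -0.006, 0, -0.6, 0],
  [-0.004, -0.007, -0.002, 0, -0.7, 0],
  [-0.004, -0.007, -0.001, 0, -0.7, -0.1],
  [-0.004, -0.006, 0, 0, -0.6, -0.1],
  [-0.003, -0.004, 0, 0, -0.6, -0.1],
  [-0.001, -0.002, 0, 0, 0, 0],
  [0, 0, 0, 0, 0, 0],
  [0, 0, 0, 0, 0, 0],
  [0, 0, 0, 0, 0, 0],
  [0, 0, 0, 0, 0, 0],
])

```text
clock: 17.95
position: [0.5724, -0.2885, 0.1728]
eef_rot: [0.354, 2.597, -0.095]
contact_force: [0.2, 0.1, 0.3]
finger_gap: 0.0853
```

```bash
python3 - <<'E'
from h import *
go(M2+.05*ax,RS,1);go(M2-.02*ax,RS,1)
E
```

```text
total shift [-0.0003 -0.0016  0.0057] turn [-0.06 -0.   -0.09]
[np.float64(-0.0003), np.float64(-0.0016), np.float64(0.0057), np.float64(-0.06), np.float64(-0.0), np.float64(-0.09)]
total shift [-0.0003 -0.0015  0.0757] turn [-0.06 -0.   -0.09]
[np.float64(-0.0003), np.float64(-0.0015), np.float64(0.0757), np.float64(-0.06), np.float64(-0.0), np.float64(-0.09)]
```

Emit:
jog_arm([
  [0, -0.001, 0.008, 0, 0, 0],
  [0, 0, 0.012, 0, 0, 0],
  [0, 0, 0.014, 0, 0, 0],
  [0, 0, 0.014, 0, 0, 0],
  [0, 0, 0.01, 0, 0, 0],
  [0, 0, 0.004, 0, 0, 0],
  [0, 0, 0.001, 0, 0, 0],
  [0, 0, 0, 0, 0, 0],
  [0, 0, 0, 0, 0, 0],
  [0, 0, 0, 0, 0, 0],
])

```text
clock: 18.78
position: [0.6049, -0.2974, 0.1142]
eef_rot: [0.352, 2.598, -0.095]
contact_force: [0.5, 0.6, -0.3]
finger_gap: 0.0854
```

```bash
python3 - <<'E'
from h import *
go(M2-.032*ax,RS,1);print(manip.sense()['contact_force'])
wshot("pics/w7.png",rim(M2+.001*yd,ax),(120,80,520,380),2)
E
```

```text
total shift [-0.0003 -0.0017  0.0201] turn [-0.02 -0.01 -0.01]
[np.float64(-0.0003), np.float64(-0.0017), np.float64(0.0201), np.float64(-0.02), np.float64(-0.01), np.float64(-0.01)]
[ 0.4893  0.6458 -0.3459]
315.4 307.8
350.2 296.2
366.8 266.1
353.4 232.9
314.8 218.1
276.5 232.8
263.6 265.8
280.6 295.9
```

View pics/w7.png

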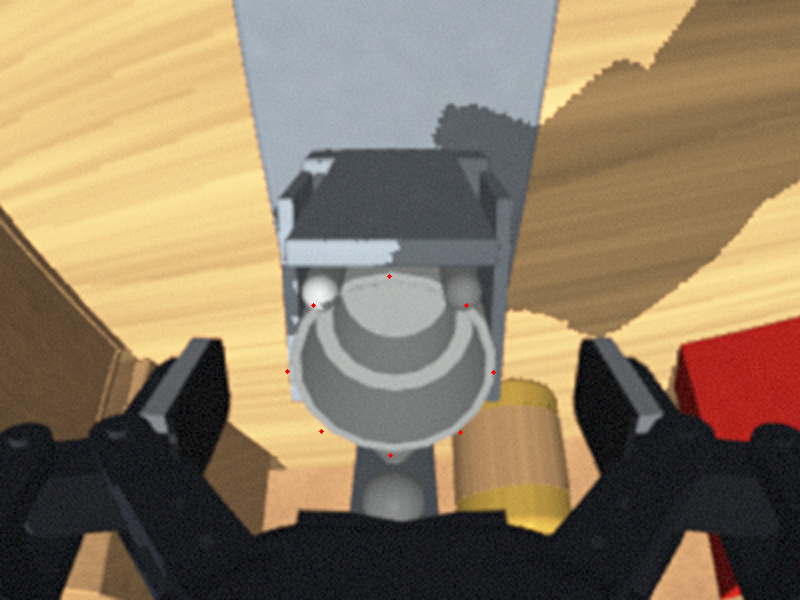

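The second rim (crop x 293–494) is about 1.5 mm off towards -y of the finger midpoint. The side plates at x≈285 and 510 need a height check against the fingertips, so I'll intersect the pixel rays with the plate plane.

```bash
python3 - <<'E'
from h import *
# stack frame: origin M2, u=tool x dir (front-up), y, axial a
ux=RS.apply([1,0,0])
def fr(X): d=X-M2; return np.array([d@ux,d@yd,d@ax])*1e3
def hit(o,d,y): t=(y-(o-M2)@yd)/(d@yd); return fr(o+t*d)
p,r=pose();c=manip.camera_model("wrist");T=c['T_tool_cam'];K=c['intrinsics']
def wray(u,v):
    x,y=u-K[0,2],v-K[1,2];R=np.hypot(x,y);th=R/K[0,0];q=np.array([np.sin(th)*x/R,np.sin(th)*y/R,np.cos(th)])
    return p+r.apply(T[:3,3]),r.apply(T[:3,:3]@q)
W=lambda a,b:(120+a/2,80+b/2)
for y in(.028,.033,.038):
    print(y)
    for q in[(257,205),(250,260),(265,310),(283,440)]: o,d=ray("scene",S(*q));print("  scene R",q,hit(o,d,y))
    for q in[(508,195),(512,205),(498,400)]: o,d=wray(*W(*q));print("  wrist R",q,hit(o,d,y))
    for q in[(280,205),(290,400)]: o,d=wray(*W(*q));print("  wrist L",q,hit(o,d,-y))
    for q in[(108,235),(85,300),(130,390)]: o,d=ray("scene",S(*q));print("  scene L",q,hit(o,d,-y))
E
```

```text
0.028
  scene R (257, 205) [140.8249  28.     -91.2977]
  scene R (250, 260) [ 26.1167  28.     -69.8067]
  scene R (265, 310) [  55.3585   28.     -109.8056]
  scene R (283, 440) [  10.557    28.     -153.2549]
  wrist R (508, 195) [42.0004 28.     -6.5589]
  wrist R (512, 205) [41.0563 28.     -0.9471]
  wrist R (498, 400) [-9.7414 28.     -2.1546]
  wrist L (280, 205) [ 35.196  -28.     -23.9838]
  wrist L (290, 400) [-20.3341 -28.     -18.5367]
  scene L (108, 235) [ 14.975  -28.     -39.3355]
  scene L (85, 300) [-66.3934 -28.     -30.322 ]
  scene L (130, 390) [-14.9463 -28.     -98.4813]
0.033
  scene R (257, 205) [ 66.4178  33.     -60.8034]
  scene R (250, 260) [-37.4211  33.     -41.3488]
  scene R (265, 310) [-10.9502  33.     -77.5576]
  scene R (283, 440) [ -51.5065   33.     -116.8898]
  wrist R (508, 195) [ 35.4436  33.     -34.4876]
  wrist R (512, 205) [ 34.307   33.     -27.7309]
  wrist R (498, 400) [-26.8537  33.     -29.1848]
  wrist L (280, 205) [ 29.0124 -33.     -48.4877]
  wrist L (290, 400) [-35.3347 -33.     -42.1757]
  scene L (108, 235) [ 45.2875 -33.     -51.7408]
  scene L (85, 300) [-39.8215 -33.     -42.3129]
  scene L (130, 390) [  13.9907  -33.     -113.6055]
0.038
  scene R (257, 205) [ -7.9893  38.     -30.309 ]
  scene R (250, 260) [-100.959    38.      -12.8908]
  scene R (265, 310) [-77.2589  38.     -45.3095]
  scene R (283, 440) [-113.57     38.      -80.5246]
  wrist R (508, 195) [ 28.8868  38.     -62.4163]
  wrist R (512, 205) [ 27.5576  38.     -54.5148]
  wrist R (498, 400) [-43.966  38.    -56.215]
  wrist L (280, 205) [ 22.8288 -38.     -72.9916]
  wrist L (290, 400) [-50.3352 -38.     -65.8147]
  scene L (108, 235) [ 75.5999 -38.     -64.1461]
  scene L (85, 300) [-13.2495 -38.     -54.3038]
  scene L (130, 390) [  42.9277  -38.     -128.7298]
```

The left plate matches in both views at y=±33 mm, with its top about 42–50 mm below the second rim. The fingertips reach at most 32 mm, so they clear it. Descend and grip.

Emit:
jog_arm([
  [0, -0.0012, 0.005, 0, 0, 0],
  [0, 0, 0.006, 0, 0, 0],
  [0, 0, 0.005, 0, 0, 0],
  [0, 0, 0.002, 0, 0, 0],
  [0, 0, 0.001, 0, 0, 0],
  [0, 0, 0, 0, 0, 0],
  [0, 0, 0, 0, 0, 0],
  [0, 0, 0, 0, 0, 0],
  [0, 0, 0, 0, 0, 0],
  [0, 0, 0, 0, 0, 0],
])

```text
clock: 19.67
position: [0.6151, -0.3023, 0.0979]
eef_rot: [0.352, 2.595, -0.097]
contact_force: [0.1, 1.0, 0.2]
finger_gap: 0.0855
```

```bash
python3 - <<'E'
from h import *
go(M2-.032*ax,RS,1);print(manip.sense()['contact_force'])
E
```

```text
total shift [0.0012 0.0003 0.0005] turn [-0.1   0.13  0.01]
[np.float64(0.0012), np.float64(0.0003), np.float64(0.0005), np.float64(-0.1), np.float64(0.13), np.float64(0.01)]
[0.0849 0.9728 0.1822]
```

Emit:
jog_arm([
  [0.001, 0, 0, 0, 0, 0],
  [0, 0, 0, 0, 0, 0],
  [0, 0, 0, 0, 0, 0],
  [0, 0, 0, 0, 0, 0],
  [0, 0, 0, 0, 0, 0],
  [0, 0, 0, 0, 0, 0],
  [0, 0, 0, 0, 0, 0],
  [0, 0, 0, 0, 0, 0],
  [0, 0, 0, 0, 0, 0],
  [0, 0, 0, 0, 0, 0],
], fingers=1)

```text
clock: 20.5
position: [0.6141, -0.3022, 0.0981]
eef_rot: [0.352, 2.595, -0.097]
contact_force: [-1.0, -0.4, 1.5]
finger_gap: 0.0491
```

Emit:
jog_arm([
  [0, 0, -0.003, 0, 0, 0],
  [0, 0, -0.004, 0, 0, 0],
  [0, 0, -0.005, 0, 0, 0],
  [0, 0, -0.006, 0, 0, 0],
  [0, 0, -0.007, 0, 0, 0],
  [0, 0, -0.007, 0, 0, 0],
  [0, 0, -0.007, 0, 0, 0],
  [0, 0, -0.007, 0, 0, 0],
  [0, 0, -0.007, 0, 0, 0],
  [0, 0, -0.008, 0, 0, 0],
])

```text
clock: 21.33
position: [0.5814, -0.2927, 0.1553]
eef_rot: [0.352, 2.596, -0.097]
contact_force: [0.0, -0.7, -1.2]
finger_gap: 0.0486
```

```bash
python3 - <<'E'
from h import *
go(M2-.032*ax,RS,1);print(manip.sense()['contact_force'])
E
```

```text
total shift [-0.0003  0.0002  0.0677] turn [-0.11  0.11  0.  ]
[np.float64(-0.0003), np.float64(0.0002), np.float64(0.0677), np.float64(-0.11), np.float64(0.11), np.float64(0.0)]
[ 0.0187 -0.748  -1.1777]
```

Emit:
jog_arm([
  [0, 0, -0.01, 0, 0, 0],
  [0, 0, -0.01, 0, 0, 0],
  [0, 0, -0.01, 0, 0, 0],
  [0, 0, -0.01, 0, 0, 0],
  [0, 0, -0.01, 0, 0, 0],
  [0, 0, -0.005, 0, 0, 0],
  [0, 0, 0, 0, 0, 0],
  [0, 0, 0, 0, 0, 0],
  [0, 0, 0, 0, 0, 0],
  [0, 0, 0, 0, 0, 0],
])

```text
clock: 22.17
position: [0.5515, -0.2848, 0.2114]
eef_rot: [0.352, 2.593, -0.1]
contact_force: [0.7, 0.5, -1.2]
finger_gap: 0.0491
```

```bash
python3 - <<'E'
from h import *
p,r=pose();im=manip.grab_frame("wrist")
# numeric rim check of held tub without viewing: save only
cv2.imwrite("pics/w8.png",cv2.resize(im[80:380,120:520,::-1],None,fx=2,fy=2))
go(r2+[0,0,.15],RP,16)
E
```

```text
total shift [0.1069 0.314  0.0072] turn [10.4  29.07 39.18]
[np.float64(0.0067), np.float64(0.0196), np.float64(0.0005), np.float64(0.65), np.float64(1.82), np.float64(2.45)]
[np.float64(0.0075), np.float64(0.0193), np.float64(0.0005), np.float64(0.65), np.float64(1.82), np.float64(2.45)]
[np.float64(0.0083), np.float64(0.019), np.float64(0.0005), np.float64(0.65), np.float64(1.82), np.float64(2.45)]
[np.float64(0.0091), np.float64(0.0186), np.float64(0.0006), np.float64(0.65), np.float64(1.82), np.float64(2.45)]
[np.float64(0.0099), np.float64(0.0182), np.float64(0.0006), np.float64(0.65), np.float64(1.82), np.float64(2.45)]
[np.float64(0.0106), np.float64(0.0178), np.float64(0.0008), np.float64(0.65), np.float64(1.82), np.float64(2.45)]
[np.float64(0.0113), np.float64(0.0173), np.float64(0.0009), np.float64(0.65), np.float64(1.82), np.float64(2.45)]
[np.float64(0.012), np.float64(0.0169), np.float64(0.0011), np.float64(0.65), np.float64(1.82), np.float64(2.45)]
[np.float64(0.0127), np.float64(0.0163), np.float64(0.0013), np.float64(0.65), np.float64(1.82), np.float64(2.45)]
[np.float64(0.0133), np.float64(0.0158), np.float64(0.0015), np.float64(0.65), np.float64(1.82), np.float64(2.45)]
[np.float64(0.014), np.float64(0.0152), np.float64(0.0018), np.float64(0.65), np.float64(1.82), np.float64(2.45)]
[np.float64(0.0145), np.float64(0.0146), np.float64(0.0021), np.float64(0.65), np.float64(1.82), np.float64(2.45)]
[np.float64(0.0151), np.float64(0.014), np.float64(0.0024), np.float64(0.65), np.float64(1.82), np.float64(2.45)]
[np.float64(0.0156), np.float64(0.0134), np.float64(0.0027), np.float64(0.65), np.float64(1.82), np.float64(2.45)]
[np.float64(0.0161), np.float64(0.0128), np.float64(0.0031), np.float64(0.65), np.float64(1.82), np.float64(2.45)]
[np.float64(0.0165), np.float64(0.0121), np.float64(0.0034), np.float64(0.65), np.float64(1.82), np.float64(2.45)]
```

View pics/w8.png

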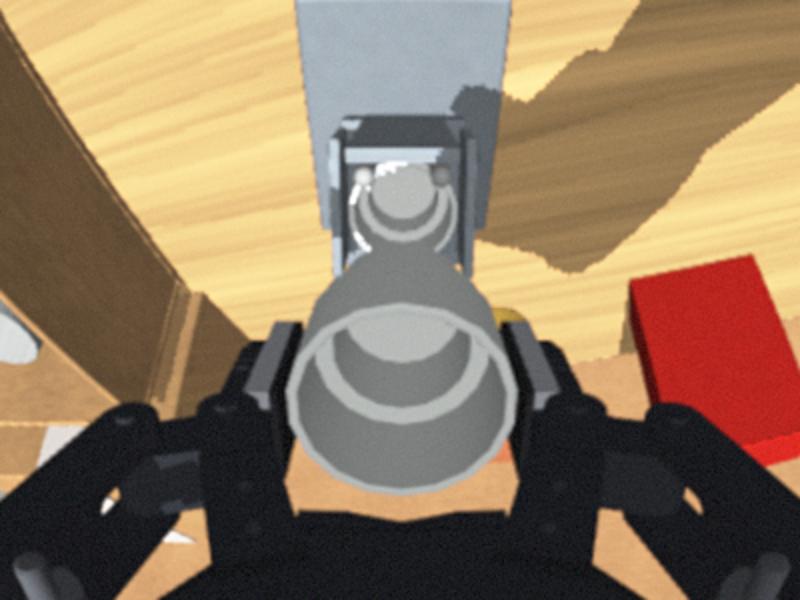

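The second tub is held exactly as the first was (rim at crop x 288–518), and the fixed third tub is visible below. That was picture 12 of 12, so the remaining checks are numeric. Carry to round 2.

Emit:
jog_arm([
  [0.0067, 0.0196, 0, 0.6, 1.8, 2.4],
  [0.0075, 0.0193, 0, 0.6, 1.8, 2.4],
  [0.0083, 0.019, 0, 0.6, 1.8, 2.4],
  [0.009, 0.0186, 0, 0.6, 1.8, 2.4],
  [0.01, 0.018, 0, 0.6, 1.8, 2.4],
  [0.0106, 0.0178, 0, 0.6, 1.8, 2.4],
  [0.0113, 0.0173, 0, 0.6, 1.8, 2.4],
  [0.012, 0.017, 0, 0.6, 1.8, 2.4],
  [0.0127, 0.0163, 0, 0.6, 1.8, 2.4],
  [0.0133, 0.0158, 0, 0.6, 1.8, 2.4],
])

```text
clock: 23.05
position: [0.5462, -0.0737, 0.1744]
eef_rot: [1.051, 2.764, -0.035]
contact_force: [0.5, 0.7, -1.1]
finger_gap: 0.049
```

```bash
python3 - <<'E'
from h import *
go(r2+[0,0,.14],RP,7)
E
```

```text
total shift [0.0789 0.0872 0.0244] turn [ 3.75 10.   13.94]
[np.float64(0.0113), np.float64(0.0125), np.float64(0.0035), np.float64(0.54), np.float64(1.43), np.float64(1.99)]
[np.float64(0.0116), np.float64(0.0121), np.float64(0.0037), np.float64(0.54), np.float64(1.43), np.float64(1.99)]
[np.float64(0.0119), np.float64(0.0117), np.float64(0.0038), np.float64(0.54), np.float64(1.43), np.float64(1.99)]
[np.float64(0.0122), np.float64(0.0113), np.float64(0.004), np.float64(0.54), np.float64(1.43), np.float64(1.99)]
[np.float64(0.0125), np.float64(0.0109), np.float64(0.0042), np.float64(0.54), np.float64(1.43), np.float64(1.99)]
[np.float64(0.0128), np.float64(0.0105), np.float64(0.0045), np.float64(0.54), np.float64(1.43), np.float64(1.99)]
[np.float64(0.013), np.float64(0.0101), np.float64(0.0047), np.float64(0.54), np.float64(1.43), np.float64(1.99)]
```

Emit:
jog_arm([
  [0.0113, 0.0125, 0.0035, 0.5, 1.4, 2],
  [0.0116, 0.012, 0.0037, 0.5, 1.4, 2],
  [0.012, 0.0117, 0.0038, 0.5, 1.4, 2],
  [0.0122, 0.0113, 0.004, 0.5, 1.4, 2],
  [0.0125, 0.011, 0.004, 0.5, 1.4, 2],
  [0.009, 0.008, 0.002, 0.4, 1, 1.5],
  [0.004, 0.004, 0, 0.2, 0.5, 0.6],
  [0, 0, 0, 0, 0, 0],
  [0, 0, 0, 0, 0, 0],
  [0, 0, 0, 0, 0, 0],
])

```text
clock: 23.88
position: [0.5503, 0.0357, 0.1404]
eef_rot: [1.423, 2.788, -0.004]
contact_force: [0.7, 1.0, -1.3]
finger_gap: 0.0486
```

```bash
python3 - <<'E'
from h import *
go(r2+[0,0,.065],RP,1)
E
```

```text
total shift [0.0056 0.0027 0.0754] turn [0.16 0.64 1.53]
[np.float64(0.0056), np.float64(0.0027), np.float64(0.0754), np.float64(0.16), np.float64(0.64), np.float64(1.53)]
```

Emit:
jog_arm([
  [0.0025, 0.001, 0.006, 0.1, 0.3, 0.7],
  [0.0025, 0.001, 0.01, 0, 0.3, 0.7],
  [0, 0, 0.012, 0, 0, 0],
  [0, 0, 0.012, 0, 0, 0],
  [0, 0, 0.012, 0, 0, 0],
  [0, 0, 0.008, 0, 0, 0],
  [0, 0, 0.003, 0, 0, 0],
  [0, 0, 0, 0, 0, 0],
  [0, 0, 0, 0, 0, 0],
  [0, 0, 0, 0, 0, 0],
])

```text
clock: 24.72
position: [0.5475, 0.0392, 0.0692]
eef_rot: [-1.468, -2.777, -0.0]
contact_force: [0.3, 0.6, -0.7]
finger_gap: 0.049
```

```bash
python3 - <<'E'
from h import *
go(r2+[0,0,.033],RP,1)
# check r2 circle: bright pixels of the paper vs projected r2 disc, in tray region
p,r=pose();im=manip.grab_frame("wrist");cv2.imwrite("pics/w9.png",im[:,:,::-1])
ring=lambda C,R:np.array([proj(C+[R*np.cos(t),R*np.sin(t),0],p,r) for t in np.arange(24)*np.pi/12])
g=cv2.cvtColor(im,cv2.COLOR_RGB2GRAY).astype(float)
C=r2+[0,0,.0045]
best=[]
for dx in np.arange(-.008,.0081,.001):
  for dy in np.arange(-.008,.0081,.001):
    i,o=ring(C+[dx,dy,0],.029),ring(C+[dx,dy,0],.033)
    s=lambda q:cv2.remap(g.astype(np.float32),q[:,:1].astype(np.float32),q[:,1:].astype(np.float32),1).ravel()
    f=ring(C,.031);vis=f[:,1]<proj(C,p,r)[1]-5
    best.append((np.mean((s(i)-s(o))[vis]),dx,dy,vis.sum()))
print(sorted(best)[-4:])
E
```

```text
total shift [0.0004 0.0032 0.0362] turn [-0.   -0.02 -0.11]
[np.float64(0.0004), np.float64(0.0032), np.float64(0.0362), np.float64(-0.0), np.float64(-0.02), np.float64(-0.11)]Traceback (most recent call last):
  File "<stdin>", line 11, in <module>
  File "<stdin>", line 5, in <lambda>
  File "h.py", line 29, in proj
    c=manip.camera_model("wrist");T=c['T_tool_cam'];K=c['intrinsics']
ValueError: time passes only in moves, steps and waits
```

The image check failed on repeated model calls. The round 1 check already showed the map is good to about 2 mm, so I'll continue on the pose.

Emit:
jog_arm([
  [0, 0.0015, 0.004, 0, 0, 0],
  [0, 0.0008, 0.006, 0, 0, 0],
  [0, 0, 0.007, 0, 0, 0],
  [0, 0, 0.007, 0, 0, 0],
  [0, 0, 0.005, 0, 0, 0],
  [0, 0, 0.002, 0, 0, 0],
  [0, 0, 0.001, 0, 0, 0],
  [0, 0, 0, 0, 0, 0],
  [0, 0, 0, 0, 0, 0],
  [0, 0, 0, 0, 0, 0],
])

```text
clock: 25.6
position: [0.5508, 0.0406, 0.035]
eef_rot: [1.467, 2.776, 0.001]
contact_force: [-0.8, 0.9, -0.1]
finger_gap: 0.0489
```

```bash
python3 - <<'E'
from h import *
go(r2+[0,0,.0287],RP,1);print(manip.sense()['contact_force'])
E
```

```text
total shift [ 0.0011 -0.0003  0.0063] turn [ 0.09  0.08 -0.09]
[np.float64(0.0011), np.float64(-0.0003), np.float64(0.0063), np.float64(0.09), np.float64(0.08), np.float64(-0.09)]
[-0.7597  0.8865 -0.1104]
```

Emit:
jog_arm([
  [0.0008, 0, 0.002, 0.1, 0.1, 0],
  [0, 0, 0.002, 0, 0, 0],
  [0, 0, 0.001, 0, 0, 0],
  [0, 0, 0, 0, 0, 0],
  [0, 0, 0.001, 0, 0, 0],
  [0, 0, 0, 0, 0, 0],
  [0, 0, 0.001, 0, 0, 0],
  [0, 0, 0, 0, 0, 0],
  [0, 0, 0, 0, 0, 0],
  [0, 0, 0, 0, 0, 0],
])

```text
clock: 26.43
position: [0.5515, 0.0411, 0.0296]
eef_rot: [1.466, 2.776, 0.001]
contact_force: [-0.3, 0.0, -1.4]
finger_gap: 0.0493
```

Emit:
jog_arm([
  [0, 0, 0.0015, 0, 0, 0],
  [0, 0, 0, 0, 0, 0],
  [0, 0, 0, 0, 0, 0],
  [0, 0, 0, 0, 0, 0],
  [0, 0, 0, 0, 0, 0],
  [0, 0, 0, 0, 0, 0],
  [0, 0, 0, 0, 0, 0],
  [0, 0, 0, 0, 0, 0],
  [0, 0, 0, 0, 0, 0],
  [0, 0, 0, 0, 0, 0],
])

```text
clock: 27.27
position: [0.552, 0.0411, 0.0291]
eef_rot: [1.466, 2.775, 0.002]
contact_force: [0.0, -0.4, 1.0]
finger_gap: 0.0488
```

Emit:
jog_arm([
  [0, 0, 0.0015, 0, 0, 0],
  [0, 0, 0.0015, 0, 0, 0],
  [0, 0, 0, 0, 0, 0],
  [0, 0, 0, 0, 0, 0],
  [0, 0, 0, 0, 0, 0],
  [0, 0, 0, 0, 0, 0],
  [0, 0, 0, 0, 0, 0],
  [0, 0, 0, 0, 0, 0],
  [0, 0, 0, 0, 0, 0],
  [0, 0, 0, 0, 0, 0],
])

```text
clock: 28.1
position: [0.5521, 0.041, 0.0291]
eef_rot: [1.465, 2.775, 0.001]
contact_force: [-0.1, 0.3, 1.5]
finger_gap: 0.0489
```

Emit:
jog_arm([
  [0, 0, 0.0015, 0, 0, 0],
  [0, 0, 0.0015, 0, 0, 0],
  [0, 0, 0.0015, 0, 0, 0],
  [0, 0, 0, 0, 0, 0],
  [0, 0, 0, 0, 0, 0],
  [0, 0, 0, 0, 0, 0],
  [0, 0, 0, 0, 0, 0],
  [0, 0, 0, 0, 0, 0],
  [0, 0, 0, 0, 0, 0],
  [0, 0, 0, 0, 0, 0],
])

```text
clock: 28.93
position: [0.5523, 0.041, 0.0291]
eef_rot: [1.464, 2.774, -0.0]
contact_force: [0.0, -0.3, 2.2]
finger_gap: 0.0491
```

It is on the floor: it no longer descends at 29.1 mm and a small upward force shows. Release, then retreat.

Emit:
jog_arm([
  [0, 0, 0, 0, 0, 0],
  [0, 0, 0, 0, 0, 0],
  [0, 0, 0, 0, 0, 0],
  [0, 0, 0, 0, 0, 0],
  [0, 0, 0, 0, 0, 0],
  [0, 0, 0, 0, 0, 0],
  [0, 0, 0, 0, 0, 0],
  [0, 0, 0, 0, 0, 0],
  [0, 0, 0, 0, 0, 0],
  [0, 0, 0, 0, 0, 0],
], fingers=0.2)

```text
clock: 29.77
position: [0.552, 0.041, 0.0283]
eef_rot: [1.465, 2.775, -0.0]
contact_force: [1.5, 0.1, -0.1]
finger_gap: 0.0684
```

Emit:
jog_arm([
  [0, 0, -0.005, 0, 0, 0],
  [0, 0, -0.008, 0, 0, 0],
  [0, 0, -0.01, 0, 0, 0],
  [0, 0, -0.012, 0, 0, 0],
  [0, 0, -0.015, 0, 0, 0],
  [0, 0, -0.02, 0, 0, 0],
  [0, 0, -0.02, 0, 0, 0],
  [0, 0, -0.02, 0, 0, 0],
  [0, 0, -0.02, 0, 0, 0],
  [0, 0, -0.02, 0, 0, 0],
])

```text
clock: 30.6
position: [0.5495, 0.0417, 0.1904]
eef_rot: [1.465, 2.776, -0.001]
contact_force: [-0.0, 0.2, 1.2]
finger_gap: 0.0681
```

Emit:
jog_arm([
  [0, 0, -0.02, 0, 0, 0],
  [0, 0, -0.02, 0, 0, 0],
  [0, 0, -0.01, 0, 0, 0],
  [0, 0, 0, 0, 0, 0],
  [0, 0, 0, 0, 0, 0],
  [0, 0, 0, 0, 0, 0],
  [0, 0, 0, 0, 0, 0],
  [0, 0, 0, 0, 0, 0],
  [0, 0, 0, 0, 0, 0],
  [0, 0, 0, 0, 0, 0],
])

```text
clock: 31.43
position: [0.5498, 0.0418, 0.2501]
eef_rot: [1.462, 2.77, 0.003]
contact_force: [0.5, -0.1, 0.5]
finger_gap: 0.0683
```

```bash
python3 - <<'E'
from h import *
print(manip.sense()['position'])
# scene view: compare against start; rims located by circle template is overkill -> image diff centroid of changed regions
a=cv2.imread("pics/scene0.png").astype(int);b=manip.grab_frame("scene")[:,:,::-1];cv2.imwrite("pics/scene1.png",b)
m=manip.camera_model("scene")
def P(X): q=m['intrinsics']@(m['R']@np.array(X)+m['t']);return q[:2]/q[2]
for n,C in(("r1",r1),("r2",r2)): print(n,"exp base",P(C+[0,0,.0045]).round(1),"exp rim",P(C+[0,0,.06]).round(1))
d=(np.abs(a-b).max(2)>40).astype(np.uint8)
k,_,st,c=cv2.connectedComponentsWithStats(d)
for i in range(1,k):
    if st[i,4]>25: print(st[i],c[i].round(0))
for nm,C in(("t1",(.581,.2016)),("t2",(.4998,.2173)),("t3",(.4841,.1376)),("t4",(.4685,.0567)),("can",(.508,-.095)),("jar",(.4366,-.151))):
    u,v=P([*C,.06]).astype(int);print(nm,u,v,"meandiff rim",np.abs(a-b)[v-14:v+15,u-14:u+15].mean().round(1))
E
```

```text
[0.5498 0.0418 0.2501]
r1 exp base [383.3 212.2] exp rim [386.4 193.4]
r2 exp base [348.8 221.2] exp rim [350.4 202.4]
[168   0  16  40 117] [174.  20.]
[190   0  15   8  65] [196.   3.]
[ 249    0  159  137 9236] [345.  57.]
[418   0   5   8  26] [420.   3.]
[ 263   80   54   43 1152] [286. 103.]
[ 384  104  163   72 4601] [464. 145.]
[453 118  10   4  28] [458. 120.]
[ 208  135  138   49 1726] [268. 162.]
[325 171   9  14  27] [328. 178.]
[344 173   9  10  26] [348. 177.]
[305 181  20   7  37] [314. 184.]
[370 186  30  37 738] [385. 205.]
[335 195  30  37 756] [350. 215.]
[ 347  228  144  172 8304] [420. 304.]
[171 242  34  47 470] [184. 256.]
[201 275  11  13  43] [206. 280.]
t1 420 185 meandiff rim 11.4
t2 402 162 meandiff rim 17.0
t3 369 170 meandiff rim 9.0
t4 335 177 meandiff rim 12.1
can 281 213 meandiff rim 7.3
jar 241 201 meandiff rim 6.2
```

Both new tubs show in the scene view exactly where expected: columns 370–399 (expected about 385) and 335–364 (expected about 350), at similar heights. Handing in.

```bash
python3 -c "
from rig import manip
print(manip.job_done(), manip.sense()['clock'])"
```

```text
the job is handed in; nothing more can be done
the job is handed in; nothing more can be done
```

I drew both tubs off the stack along its axis, one at a time, and stood each on a paper round. The first was released on round 1 before I pulled the second, which went on round 2. I handed in at about 31.5 s of the 61 s, with the gripper clear at z = 0.25 m.

- **Second tub while the first was pulled:** the wrist view showed its rim exactly where predicted, so it stayed seated.
- **First tub:** upright on round 1, with its rim within about 2–3 mm of the round's projected centre.
- **Second tub:** I had no pictures left to view, so I checked its placing by image difference in the scene camera. Both tubs show within a pixel or two of their expected columns.
- **Other tubs, can and jar:** the tray tubs looked undisturbed in the last wrist view, taken after the first placing. After the second placing I had only brightness differences there. They were small (6–17 grey levels) and probably shadow, so I take everything as undisturbed but did not confirm it closely.
- **Checks that failed or disagreed:** the image check of round 2 before lowering errored, so I placed that tub on the pose alone. The wrist camera also disagreed by about 2 mm sideways with the finger midpoint; I trusted the finger midpoint.

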